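Put the mixed-up lids back on their own stoneware jars

ROBOT

A 7-joint arm with a two-finger parallel gripper is mounted at the origin on a cart in front of the work surface, level with it; the furniture and walls round the work are solid. World frame = base frame: x ahead of the robot, y to its left, z up, the work surface at z = 0. Lengths are in m, angles in rad, forces in N, time in s.
With the tool pointing down it reaches from about 0.4 to 0.85 m from the base axis. Payload 10.4 kg.
Tool frame: the origin (TCP) lies on the centre line of the jaws, within the pads' length; the fingertips stand 14 mm ahead of it and the grasp point (between the pads) lies 5 mm behind it (manip.tip_reach is the distance from the TCP to the fingertips, in m); z points along the fingers, y is the line along which they close (so a half turn about z gives the same grasp; the last joint's range is limited). The gripper opens to 85 mm and grips with 20 to 120 N. Pads are 22 mm wide; open, the fingers measure 114 mm over their backs; the gripper's body (76 mm by 85 mm) begins 54 mm behind the grasp point. The pads swing forward as they close: fully open they stand 13 mm farther back than shut.
Start: joints at [-1.182, 0.332, -0.065, 1.46, 0.022, 1.35, -0.088], TCP at [0.25, 0.573, 0.245] pointing down, gripper open.
Joint ranges: [-2.6, 2.6], [-0.5, 2.12], [-1.47, 1.34], [0.16, 2.42], [-1.27, 4.41], [0.06, 2.06], [-2.6, 2.6]. Speed limits (rad/s): [2.22, 2.22, 2.79, 2.79, 3.14, 3.14, 3.14].

INTERFACE

Orientations are given as a unit quaternion [x, y, z, w].
In Python, from workcell import manip gives the robot as it stands.
- The arm moves only by the shell command python3 -m pendant 'ROWS' [FORCE]. ROWS is JSON, a list of rows, each a list of 7 numbers: the shift along the tool's x, y, z in units of 50 mm (1.0 is 50 mm), then the turn, a rotation vector about the tool's x, y, z in units of 8 degrees (1.0 is 8 degrees), then the opening, from -1 (shut) to 1 (fully open), so that 0 is half open. In form: [[dx, dy, dz, ax, ay, az, jaw], ...]. A call has exactly 10 rows; each row is the pose to reach, as a shift and turn from the pose commanded when the call began, along the tool's axes at that moment; what a row does not reach only later rows make up. A row lasts 1/8 s, in which the tool goes at most 62.5 mm and 10.7 degrees, less where a joint would pass 70% of its speed; a pose out of reach is approached as far as the arm can. A call with a gripper value outside its range is refused whole. The fingers move at their own pace and stop on an object; FORCE is the grip in N (left out, the last holds). Time passes only in rows, so rows that repeat a pose let the fingers close, or fill a call up. It gives the time, the measured TCP pose, the force, the opening and the grip force at its end, in the units of the state.
- manip.get_obs(): the state, without advancing time (a new reading comes with each control period).
- manip.camera(name): name is "scene" or "top" or "wrist"; returns (picture, depth): 384x512x3 uint8, red, green, blue; 384x512 float32, m along the optical axis (not along the pixel's ray), 0 where there is no reading.
- manip.get_calibration(name): a dict with "fx", "fy", "cx", "cy" (pixels), "D" ([k1, k2, p1, p2, k3] as OpenCV has them; the pictures are not rectified), "xyz" and "orientation" of the camera in the world. Camera axes: x right, y up, looking along -z (the intrinsics and any distortion apply to the point x, -y, -z); pixel columns grow to the right and rows downward; lengths in m; the calibration is good to about 2 mm. A picture is of the moment at which its call begins: read the wrist's pose just before it. get_calibration takes no time and is no camera call; for the wrist camera it gives the pose at the moment of the call.
- manip.hand_in(): hands the job in; it is judged then, once.
Trained networks look in the newest picture that a camera, given by its name, has taken for a name from the list of things; names that differ only in an ending like _2 or _b are one class to them, and where a whole thing is asked for, a point or a joint stands for the part that bears it (a point fixed in the world has none). Each returns a list of dicts, best first, with "p" (0 to 1); they miss things now and then, are a little off and sometimes report something else, mostly with a low value. They report only what shows in the picture. A call takes as long as a camera call.
- manip.find_in(thing, camera): "box" ([left, top, right, bottom] in pixels, round what is visible of it).
- manip.trace(thing, camera): "pixels" (384x512 bool, what is visible of it) and "box" ([left, top, right, bottom] in pixels, round what is visible of it).
- manip.tip_of(thing, camera): "pixel" ([column, row] in pixels: a listed point, or the origin of a listed thing).
The state is a dict: "clock": time; "joint_pos": joint angles; "joint_velocities": joint speeds; "tau": joint torques, N m; "position": TCP position; "ee_rot": TCP orientation; "ft_force": force on the tool from outside, world axes, zero at the start; "torque": the same for the moment, N m; "grip_width": opening from 0.0 (shut) to 1.0 (fully open); "grasp_force": force on a finger pad.
Only numpy, scipy, OpenCV 4.12 (cv2) and the standard library are available. Lean on these libraries where they do the work, as an engineer would, in place of code of your own. Each camera call takes 0.05 s, during which the arm holds its last target. There are 200 camera calls.

TASK

The lids of the three stoneware jars (round, square, oblong) have been put back on the wrong jars after firing. Swap them round so that every jar wears the lid of its own shape, fully seated with the flange flat on the rim; set a lid aside on the cork mat or a bare spot of table while you need a mouth free. Lower the lids, do not drop them, and leave the jars and the glassware behind them standing where they are.

Things in the scene. Friction and masses are not known exactly. Their poses are not given: they have to be found in the camera images.
- round_jar: Round stoneware jar, oatmeal glaze with a dark line at the rim and a bare clay foot: belly 96 mm across, narrowing to a collar 70 mm across; round mouth 56 mm across. 80 mm tall. Loose, 0.75 kg. Origin: centre of its underside, z up. At the start it wears the wrong lid.
- square_jar: Square stoneware jar of the same set, 76 x 76 mm, straight 7 mm walls; square mouth 62 x 62 mm. 76 mm tall. Loose, 0.8 kg. Origin: centre of its underside, z up, x and y square to its sides. At the start it wears the wrong lid.
- oblong_jar: Oblong stoneware jar of the same set, 104 x 44 mm, straight 7 mm walls; oblong mouth 90 x 30 mm. 70 mm tall. Loose, 0.7 kg. Origin: centre of its underside, z up, x along its long sides. At the start it wears the wrong lid.
- round_lid: Round stoneware lid, 70 mm across, central round knob 24 mm across. 0.12 kg. Origin: centre of the flange's underside, z up. Flange 6 mm, knob 24 mm above it; below, a tapered spigot 10 mm deep, 3.5 mm clear of its mouth all round (8 mm at its foot). Seated (any turn): origin 80 mm above its jar's. Starts on the oblong jar, resting on the spigot's foot.
- square_lid: Square stoneware lid, 76 x 76 mm, central square knob 22 x 22 mm, x and y along the sides. 0.12 kg. Origin: centre of the flange's underside, z up. Flange 6 mm, knob 24 mm above it; below, a tapered spigot 10 mm deep, 3.5 mm clear of its mouth all round (8 mm at its foot). Seated (any quarter turn): origin 76 mm above its jar's. Starts on the round jar, resting on the spigot's foot.
- oblong_lid: Oblong stoneware lid, 104 (x) x 44 mm, central bar knob 44 x 16 mm lengthwise. 0.12 kg. Origin: centre of the flange's underside, z up. Flange 6 mm, knob 24 mm above it; below, a tapered spigot 10 mm deep, 3.5 mm clear of its mouth all round (8 mm at its foot). Seated (either way round): origin 70 mm above its jar's. Starts on the square jar, resting on the spigot's foot.
- cork_mat: Thin cork mat, 115 x 125 mm, 5 mm thick, lying bare on the table in front of the robot, to its left: a free place to set a lid down. Fixed. Origin: centre of its underside (x across the 115 mm).
- glass_bowl: Bystander: small greenish glass bowl, 87 mm across, 50 mm tall, standing behind the jars. Origin: centre of its underside.
- frit_jar: Bystander: open clear screw-top jar of pale green crushed glass, 87 mm across, 130 mm tall, standing behind the jars. Origin: centre of its underside.

How it is judged:
At the end, for the whole second after the job is handed in: Each lid is seated on the jar of its own shape: its origin within 8 mm of the jar's axis, the flange on the rim (height within 3 mm), lid and jar upright within 0.06 rad, at rest and released; the jars stand within 25 mm of where they stood, the glass bowl and the jar of crushed glass within 20 mm (horizontal distance between round_lid and round_jar below 0.008 m and z of round_lid in the frame of round_jar between 0.077 and 0.083 m and angle between each of round_lid, round_jar, square_lid, square_jar, oblong_lid, oblong_jar's own z axis and vertical below 0.06 rad and height (world z) of each of round_jar, square_jar, oblong_jar below 0.004 m and distance of each of round_jar, square_jar, oblong_jar from where it was at the start of the episode below 0.025 m and linear speed of each of round_lid, square_lid, oblong_lid below 0.02 m/s and horizontal distance between square_lid and square_jar below 0.008 m and z of square_lid in the frame of square_jar between 0.073 and 0.079 m and horizontal distance between oblong_lid and oblong_jar below 0.008 m and z of oblong_lid in the frame of oblong_jar between 0.067 and 0.073 m and distance of each of glass_bowl, frit_jar from where it was at the start of the episode below 0.02 m); the robot touches nothing.
It fails at once if a lid is dropped (falls free, out of the fingers, faster than 0.7 m/s, as from 25 mm) ((linear speed of round_lid above 0.7 m/s and contact force between the fingers and round_lid below 0.05 N) or (linear speed of square_lid above 0.7 m/s and contact force between the fingers and square_lid below 0.05 N) or (linear speed of oblong_lid above 0.7 m/s and contact force between the fingers and oblong_lid below 0.05 N)).
It fails at once if a jar is shifted more than 25 mm from where it stood (distance of any of round_jar, square_jar, oblong_jar from where it was at the start of the episode above 0.025 m).
It fails at once if the glass bowl or the jar of crushed glass is moved more than 20 mm (distance of any of glass_bowl, frit_jar from where it was at the start of the episode above 0.02 m).
It also fails if it takes over 125 s, if anything falls off the work surface, if the arm or the gripper's body presses on something with over 40 N, if the wrist force passes 120 N, or if a joint passes its speed limit or range.

## Working session

There is one attempt and no reset: what is moved stays moved. The work goes in short steps, Python scripts to look and compute and a shell command to move; the robot and the scene stay as the last step left them, time stands still between calls to the robot, and variables do not carry over. Pictures are saved under pics/ and viewed, at most 14 in all, crops included, and the job is handed in when it is done.

```bash
mkdir -p pics; ls
cat > h.py <<'E'
import numpy as np, cv2, json
from scipy.spatial.transform import Rotation as R
from workcell import manip
def cloud(depth,c):
    """world xyz per pixel (HxWx3), nan where no depth"""
    H,W=depth.shape
    K=np.array([[c['fx'],0,c['cx']],[0,c['fy'],c['cy']],[0,0,1.]])
    u,v=np.meshgrid(np.arange(W),np.arange(H))
    p=cv2.undistortPoints(np.stack([u,v],-1).reshape(-1,1,2).astype(float),K,np.array(c['D'],float)).reshape(H,W,2)
    d=np.where(depth>0,depth,np.nan)
    P=np.stack([p[...,0]*d,-p[...,1]*d,-d],-1)
    return P@R.from_quat(c['orientation']).as_matrix().T+np.array(c['xyz'])
def look(cam,name=None):
    c=manip.get_calibration(cam); im,d=manip.camera(cam)
    if name: cv2.imwrite(f'pics/{name}.png',im[...,::-1])
    return im,cloud(d,c),c
E
python3 - <<'E'
from h import *
o=manip.get_obs(); print(o['clock'],o['position'],o['ee_rot'],manip.tip_reach)
ims=[]
for cam in ['top','scene']:
    im,P,c=look(cam); ims.append(im); print(cam,c['xyz'])
    for t in ['round_jar','square_jar','oblong_jar','round_lid','square_lid','oblong_lid','cork_mat','glass_bowl','frit_jar']:
        r=manip.trace(t,cam)
        if r:
            m=r[0]['pixels']; q=P[m]; q=q[~np.isnan(q[:,0])]
            print(t,round(r[0]['p'],2),r[0]['box'],np.median(q,0).round(3),'z95',np.percentile(q[:,2],95).round(3),'ext',np.percentile(q,2,axis=0).round(3),np.percentile(q,98,axis=0).round(3))
        else: print(t,None)
cv2.imwrite('pics/a.png',cv2.resize(np.vstack(ims),(0,0),fx=.78,fy=.78)[...,::-1])
E
```

```text
pics
0.0 [0.25002678 0.57242479 0.24452887] [ 2.04421221e-01  9.78882763e-01 -7.00590340e-04 -1.02307596e-04] 0.014
top [ 0.44832447 -0.00167741  1.26098786]
round_jar 0.71 [341.7, 176.3, 362.9, 208.5] [ 0.555 -0.287  0.053] z95 0.091 ext [ 0.524 -0.326 -0.002] [ 0.607 -0.275  0.095]
square_jar 0.81 [224.3, 180.9, 256.2, 214.4] [ 0.559 -0.002  0.069] z95 0.09 ext [ 0.517 -0.028 -0.003] [0.601 0.055 0.092]
oblong_jar 0.5 [290.7, 166.4, 317.6, 201.4] [ 0.564 -0.164  0.063] z95 0.071 ext [ 0.541 -0.198  0.004] [ 0.643 -0.132  0.073]
round_lid 0.82 [295.4, 173.9, 318.3, 196.3] [ 0.592 -0.165  0.085] z95 0.109 ext [ 0.565 -0.195  0.08 ] [ 0.623 -0.138  0.111]
square_lid 0.55 [346.9, 174.3, 378.7, 205.1] [ 0.568 -0.316  0.095] z95 0.117 ext [ 0.531 -0.359  0.089] [ 0.61  -0.279  0.12 ]
oblong_lid 0.83 [227.8, 182.0, 253.8, 217.5] [0.56  0.013 0.092] z95 0.116 ext [ 0.514 -0.017  0.086] [0.607 0.044 0.117]
cork_mat 0.63 [147.7, 230.9, 192.4, 270.9] [0.418 0.223 0.004] z95 0.008 ext [ 0.364  0.162 -0.002] [0.471 0.282 0.009]
glass_bowl 0.71 [258.4, 118.9, 287.0, 149.9] [ 0.756 -0.074  0.007]
[... 646 characters left out ...]
[ 0.603 -0.161  0.086] z95 0.11 ext [ 0.403 -0.265  0.   ] [ 0.629 -0.133  0.111]
square_lid 0.56 [161.3, 164.6, 190.0, 182.5] [ 0.58  -0.313  0.096] z95 0.119 ext [ 0.429 -0.368  0.022] [ 0.613 -0.278  0.12 ]
oblong_lid 0.6 [253.2, 175.2, 277.4, 192.7] [0.57  0.016 0.093] z95 0.116 ext [ 0.439 -0.056  0.023] [0.612 0.043 0.117]
cork_mat 0.78 [317.1, 186.9, 353.5, 205.2] [0.421 0.228 0.005] z95 0.008 ext [0.366 0.163 0.001] [0.474 0.282 0.009]
glass_bowl 0.94 [206.6, 212.3, 237.4, 241.0] [ 0.759 -0.072  0.03 ] z95 0.05 ext [ 0.709 -0.114  0.003] [ 0.797 -0.031  0.051]
frit_jar 0.86 [158.6, 191.9, 188.7, 241.1] [ 0.815 -0.205  0.084] z95 0.126 ext [ 0.746 -0.254  0.009] [ 0.83  -0.176  0.129]
```

View pics/a.png

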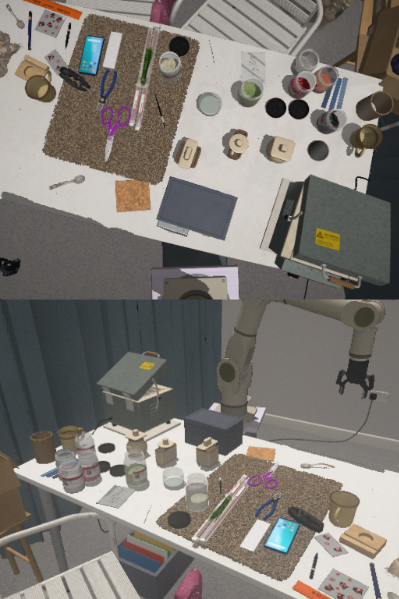

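```bash
cat >> h.py <<'E'
def go(p,yaw_y,cmd=None):
    """print shift/turn in pendant units to reach TCP p with tool y (closing line) along world angle yaw_y (deg), tool down.
    relative to measured pose (or given commanded pose)"""
    o=manip.get_obs(); p0,q0=(np.array(o['position']),R.from_quat(o['ee_rot'])) if cmd is None else cmd
    best=None
    for k in (0,180):
        a=np.radians(yaw_y+k); y=np.array([np.cos(a),np.sin(a),0]); z=np.array([0,0,-1.]); x=np.cross(y,z)
        t=(q0.inv()*R.from_matrix(np.stack([x,y,z],1))).as_rotvec()
        if best is None or np.linalg.norm(t)<np.linalg.norm(best): best=t
    s=q0.inv().apply(np.array(p)-p0)/.05
    M=q0.as_matrix()
    print('t',o['clock'],'pos',o['position'].round(4),'yaw_y',np.degrees(np.arctan2(M[1,1],M[0,1])).round(2),'z',M[:,2].round(3),'j7',o['joint_pos'][6].round(2),'w',round(float(o['grip_width']),3),'f',round(float(o['grasp_force']),1))
    print('shift',s.round(3),'turn',(np.degrees(best)/8).round(3))
E
python3 - <<'E'
from h import *
go([.50,-.15,.36],90)
c=manip.get_calibration('wrist'); print({k:np.round(v,3) for k,v in c.items()}); print(R.from_quat(c['orientation']).as_matrix().round(3))
E
```

```text
t 1.0 pos [0.2502 0.5728 0.2454] yaw_y 66.41 z [ 0.  0. -1.] j7 -0.09 w 1.001 f 0.0
shift [-10.365 -11.247  -2.294] turn [ 1.000e-03  0.000e+00 -2.949e+00]
{'fx': np.float64(299.892), 'fy': np.float64(299.892), 'cx': np.float64(259.148), 'cy': np.float64(185.158), 'D': array([-0.036,  0.   ,  0.   ,  0.   ,  0.   ]), 'xyz': array([0.176, 0.605, 0.374]), 'orientation': array([-0.134, -0.088,  0.54 ,  0.826])}
[[ 0.4   -0.869 -0.29 ]
 [ 0.916  0.38   0.127]
 [-0.    -0.316  0.949]]
```

```bash
python3 -m pendant '[[-0.8,-0.8,-2.3,0,0,-0.3,1],[-1.8,-2.0,-2.3,0,0,-0.6,1],[-2.8,-3.1,-2.3,0,0,-0.9,1],[-3.9,-4.3,-2.3,0,0,-1.2,1],[-5,-5.5,-2.3,0,0,-1.5,1],[-6.1,-6.7,-2.3,0,0,-1.8,1],[-7.2,-7.9,-2.3,0,0,-2.1,1],[-8.4,-9.1,-2.3,0,0,-2.5,1],[-9.5,-10.3,-2.3,0,0,-2.95,1],[-10.36,-11.25,-2.3,0,0,-2.95,1]]'
cat >> h.py <<'E'
THINGS=['round_jar','square_jar','oblong_jar','round_lid','square_lid','oblong_lid']
def rect(q):
    """min-area rectangle of an xy point set: centre, long side, short side, angle of long side deg"""
    (cx,cy),(w,h),a=cv2.minAreaRect((q[:,:2]*1000).astype(np.float32))
    if h>w: w,h,a=h,w,a+90
    return np.round([cx,cy,w,h,(a+90)%180-90],1)
def knob(P,near,z0,z1,rad=.07):
    d=np.linalg.norm(P[...,:2]-np.array(near),axis=-1)
    m=(d<rad)&(P[...,2]>z0)&(P[...,2]<z1)
    q=P[m]; return q
E
python3 - <<'E'
from h import *
im,P,c=look('top')
g=[]
for x in np.arange(.3,.7,.05):
    row=[]
    for y in np.arange(.1,-.6,-.05):
        m=(abs(P[...,0]-x)<.025)&(abs(P[...,1]-y)<.025); row.append(int(1000*np.nanmax(P[...,2][m])) if m.any() else -1)
    print('x%.2f'%x,row)
im,P,c=look('wrist','w1'); print(c['xyz'])
for t in THINGS:
    r=manip.trace(t,'wrist')
    if r:
        q=P[r[0]['pixels']]; q=q[~np.isnan(q[:,0])]; print(t,round(r[0]['p'],2),r[0]['box'],np.median(q,0).round(3),np.percentile(q[:,2],[5,50,98]).round(3))
go([.5,-.15,.36],90)
E
```

```text
clock: 2.25
position: [0.4391, 0.0219, 0.3596]
ee_rot: [-0.001, 1.0, 0.0, 0.0]
ft_force: [2.1, 0.6, -0.1]
grip_width: 0.995
grasp_force: 0.0
x0.30 [-1, 727, 739, 738, 137, 5, 6, 12, 355, 346, 340, 329, 319, 310]
x0.35 [-1, 735, 739, 732, 137, 135, 6, 4, 328, 324, 313, 304, 296, 288]
x0.40 [-1, 739, 738, 737, 135, 135, 6, 6, 299, 300, 290, 283, 274, 265]
x0.45 [724, 739, 739, 737, 133, 6, 4, 6, 10, 275, 269, 259, 251, 4]
x0.50 [697, 715, 730, 5, 5, 5, 5, 5, 50, 49, 4, 5, 5, 6]
x0.55 [17, 112, 120, 76, 5, 90, 89, 98, 122, 120, 5, 22, 18, 10]
x0.60 [14, 96, 117, 77, 5, 113, 110, 5, 123, 115, 8, 17, 21, 5]
x0.65 [18, 14, 6, 6, 5, 87, 83, 6, 7, 6, 5, 5, 121, 121]
[0.35947738 0.01437965 0.48839023]
round_jar 0.94 [31.5, 191.4, 87.7, 245.7] [ 0.547 -0.29   0.055] [0.023 0.055 0.08 ]
square_jar 0.81 [230.1, 185.4, 290.9, 250.0] [ 0.547 -0.001  0.056] [0.008 0.056 0.078]
oblong_jar 0.57 [137.2, 201.8, 178.1, 240.5] [ 0.555 -0.149  0.044] [0.008 0.044 0.071]
round_lid 0.59 [123.1, 226.7, 163.1, 259.8] [ 0.581 -0.167  0.086] [0.083 0.086 0.278]
square_lid 0.77 [11.0, 209.7, 66.8, 262.6] [ 0.564 -0.313  0.096] [0.093 0.096 0.12 ]
oblong_lid 0.87 [236.7, 191.6, 282.5, 262.2] [0.553 0.015 0.093] [0.091 0.093 0.117]
t 2.65 pos [0.4386 0.0253 0.3592] yaw_y 90.14 z [-0.  0. -1.] j7 1.34 w 0.998 f 0.0
shift [-1.219 -3.51  -0.015] turn [ 0.    -0.     0.018]
```

View pics/w1.png

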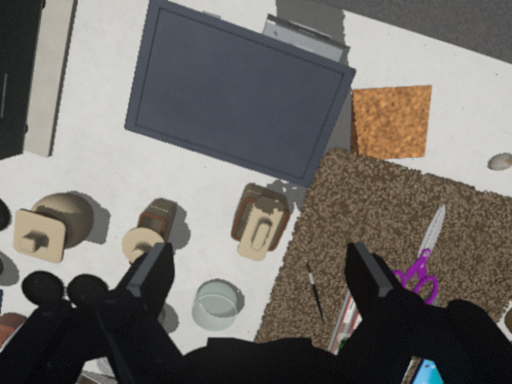

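Run:
```python
from h import *
for cam in ['wrist','top']:
    im,P,c=look(cam)
    for n,xy,zk,zf in [('oblong',(.556,.015),.117,.093),('round',(.592,-.165),.111,.086),('square',(.568,-.316),.120,.096)]:
        k=knob(P,xy,zk-.006,zk+.005,.05); f=knob(P,xy,zf-.006,zf+.006,.065)
        print(cam,n,'knob',rect(k),len(k),k.mean(0).round(4),'flange',rect(f),f[:,2].mean().round(4))
go([.556,.015,.2],0)
```

```text
wrist oblong knob [560.9  14.3  42.7  16.2 -20.9] 318 [0.5597 0.0141 0.1158] flange [560.8  14.4 103.3  44.3 -20.6] 0.0925
wrist round knob [ 593.5 -165.7   23.9   21.4  -41.6] 195 [ 0.5924 -0.1645  0.1096] flange [ 587.6 -171.7   70.8   52.1  -50.8] 0.0863
wrist square knob [ 570.2 -318.6   23.5   21.1  -12.6] 241 [ 0.5686 -0.3173  0.119 ] flange [ 570.5 -319.2   77.9   77.7  -19.6] 0.0963
top oblong knob [561.1  13.   41.4  15.2 -21.1] 88 [0.5605 0.0134 0.1145] flange [563.2  12.9  98.2  43.8 -21.4] 0.0912
top round knob [ 593.4 -165.9   21.2   20.9  -47. ] 58 [ 0.5932 -0.166   0.108 ] flange [ 593.5 -166.1   69.4   67.2   -2.1] 0.0849
top square knob [ 569.5 -318.1   21.9   21.2  -20.4] 61 [ 0.5691 -0.318   0.1185] flange [ 569.2 -318.7   77.5   77.2   71.4] 0.0949
t 2.75 pos [0.4387 0.025  0.3592] yaw_y 90.12 z [-0. -0. -1.] j7 1.34 w 1.0 f 0.0
shift [-2.346 -0.204  3.185] turn [ 0.0000e+00 -1.0000e-03 -1.1236e+01]
```

Run:
```python
from h import *
go([.561,.0142,.16],69.3)
```

```text
t 2.75 pos [0.4387 0.025  0.3592] yaw_y 90.12 z [-0. -0. -1.] j7 1.34 w 1.0 f 0.0
shift [-2.446 -0.22   3.985] turn [-1.000e-03 -1.000e-03  2.602e+00]
```

```bash
python3 -m pendant '[[-0.6,-0.05,0.6,0,0,0.7,1],[-1.2,-0.1,1.4,0,0,1.4,1],[-1.8,-0.2,2.3,0,0,2,1],[-2.3,-0.22,3.2,0,0,2.6,1],[-2.45,-0.22,3.8,0,0,2.6,1],[-2.45,-0.22,3.98,0,0,2.6,1],[-2.45,-0.22,3.98,0,0,2.6,1],[-2.45,-0.22,3.98,0,0,2.6,1],[-2.45,-0.22,3.98,0,0,2.6,1],[-2.45,-0.22,3.98,0,0,2.6,1]]' 40
python3 - <<'E'
from h import *
go([.561,.0142,.110],69.3)
im,P,c=look('wrist','w2')
k=knob(P,(.561,.014),.111,.122,.05); print(rect(k),len(k))
E
```

```text
clock: 4.0
position: [0.5616, 0.0131, 0.161]
ee_rot: [0.18, 0.984, 0.0, 0.0]
ft_force: [0.3, 0.2, -0.4]
grip_width: 1.003
grasp_force: 0.0
t 4.0 pos [0.5616 0.0131 0.161 ] yaw_y 69.21 z [ 0.001  0.001 -1.   ] j7 1.24 w 1.003 f 0.0
shift [0.019 0.015 1.02 ] turn [ 0.007  0.006 -0.011]
[561.2  13.8  44.1  15.9 -20.2] 1530
```

View pics/w2.png

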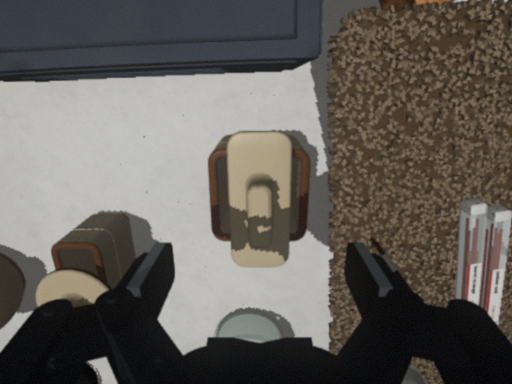

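The oblong lid (knob at about 258,200) lies on the square jar, centred between the fingers (160 and 360).

```bash
python3 -m pendant '[[0.02,0.01,0.4,0,0,0,0.2],[0.02,0.01,0.8,0,0,0,0],[0.02,0.01,1.02,0,0,0,0],[0.02,0.01,1.02,0,0,0,0],[0.02,0.01,1.02,0,0,0,-1],[0.02,0.01,1.02,0,0,0,-1],[0.02,0.01,1.02,0,0,0,-1],[0.02,0.01,1.02,0,0,0,-1],[0.02,0.01,1.02,0,0,0,-1],[0.02,0.01,1.02,0,0,0,-1]]' 40
python3 - <<'E'
from h import *
go([.561,.0142,.170],69.3)
go([.418,.223,.15],90)
E
```

```text
clock: 5.3
position: [0.5612, 0.0139, 0.1102]
ee_rot: [0.18, 0.984, 0.0, 0.001]
ft_force: [-1.7, 0.5, 6.2]
grip_width: 0.176
grasp_force: 41.3
t 5.3 pos [0.5612 0.0139 0.1102] yaw_y 69.2 z [ 0.001  0.001 -1.   ] j7 1.26 w 0.176 f 41.3
shift [ 0.004  0.005 -1.196] turn [ 0.007  0.008 -0.012]
t 5.3 pos [0.5612 0.0139 0.1102] yaw_y 69.2 z [ 0.001  0.001 -1.   ] j7 1.26 w 0.176 f 41.3
shift [ 4.161  2.893 -0.798] turn [ 0.005  0.01  -2.6  ]
```

```bash
python3 -m pendant '[[0,0,-0.3,0,0,0,-1],[0,0,-1,0,0,0,-1],[0.6,0.4,-1.6,0,0,0,-1],[1.4,1,-1.6,0,0,0,-1],[2.2,1.6,-1.6,0,0,0,-1],[3,2.15,-1.6,0,0,0,-1],[3.7,2.65,-1.6,0,0,0,-1],[4.21,3.02,-1.4,0,0,0,-1],[4.21,3.02,-0.6,0,0,0,-1],[4.21,3.02,0,0,0,0,-1]]'
python3 - <<'E'
from h import *
go([.418,.230,.042],69.2)
im,P,c=look('wrist','w3')
k=knob(P,(.418,.23),.0,.01,.12); print(rect(k),len(k))
for n,xy,zj in [('square',(.56,.015),.076)]:
    f=knob(P,xy,zj-.005,zj+.004,.07); print('sq jar rim',rect(f),len(f),f[:,2].mean())
E
```

```text
clock: 6.55
position: [0.4171, 0.2301, 0.1089]
ee_rot: [0.18, 0.984, 0.0, 0.0]
ft_force: [0.6, 0.5, -0.9]
grip_width: 0.172
grasp_force: 40.4
t 6.55 pos [0.4171 0.2301 0.1089] yaw_y 69.26 z [ 0.  0. -1.] j7 0.66 w 0.172 f 40.4
shift [-0.017  0.005  1.339] turn [0.003 0.001 0.007]
[403.2 235.9 239.8 207.3  68.2] 31415
sq jar rim [0. 0. 0. 0. 0.] 0 nan<stdin>:6: RuntimeWarning: Mean of empty slice.
  ret = ret.dtype.type(ret / rcount)
```

View pics/w3.png

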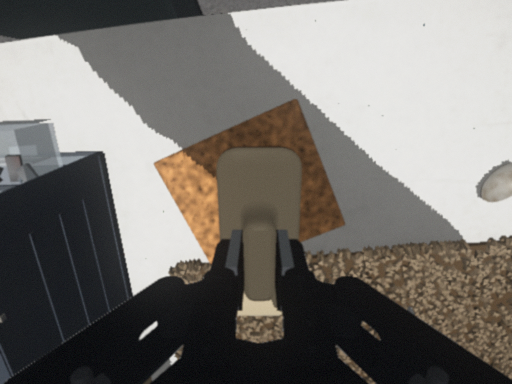

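Lid hangs level, lengthwise in the fingers (258,220); mat beneath with corners at (295,100),(155,162),(345,222).

```bash
python3 -m pendant '[[0.17,-0.06,0.4,0,0,0,-1],[0.17,-0.06,0.9,0,0,0,-1],[0.17,-0.06,1.2,0,0,0,-1],[0.17,-0.06,1.32,0,0,0,-1],[0.17,-0.06,1.37,0,0,0,-1],[0.17,-0.06,1.39,0,0,0,-1],[0.17,-0.06,1.40,0,0,0,-1],[0.17,-0.06,1.40,0,0,0,-1],[0.17,-0.06,1.40,0,0,0,-1],[0.17,-0.06,1.40,0,0,0,-1]]'
python3 - <<'E'
from h import *
go([.408,.230,.15],69.2)
E
```

```text
clock: 7.85
position: [0.4084, 0.23, 0.0394]
ee_rot: [0.181, 0.984, 0.0, 0.0]
ft_force: [-0.3, 0.0, -1.2]
grip_width: 0.176
grasp_force: 40.4
t 7.85 pos [0.4084 0.23   0.0394] yaw_y 69.2 z [ 0.  0. -1.] j7 0.69 w 0.176 f 40.4
shift [ 0.008 -0.003 -2.212] turn [0.001 0.    0.   ]
```

```bash
python3 -m pendant '[[0,0,0.03,0,0,0,-1],[0,0,0.03,0,0,0,-0.5],[0,0,0.03,0,0,0,0],[0,0,0.03,0,0,0,0],[0,0,0.03,0,0,0,0],[0,0,-0.4,0,0,0,0],[0,0,-1.2,0,0,0,0],[0,0,-2.2,0,0,0,0],[0,0,-3.2,0,0,0,0],[0,0,-3.4,0,0,0,0]]'
python3 - <<'E'
from h import *
im,P,c=look('wrist','w4')
k=knob(P,(.408,.23),.040,.050,.06);print('knob',rect(k),k.mean(0).round(4)); f=knob(P,(.408,.23),.016,.026,.065);print('fl',rect(f),f[:,2].mean())
im,P,c=look('top')
for r in manip.trace('square_jar','top')[:1]: print(r['box'])
f=knob(P,(.56,.015),.071,.082,.07); print('sq jar rim top',rect(f),len(f),f[:,2].mean())
go([.47,.0,.22],69.2)
E
```

```text
clock: 9.1
position: [0.4096, 0.2308, 0.2125]
ee_rot: [0.181, 0.984, 0.002, 0.002]
ft_force: [0.3, -0.4, 0.4]
grip_width: 0.503
grasp_force: 0.0
knob [408.6 230.4  43.1  15.7 -21.4] [0.408  0.2305 0.0448]
fl [408.5 230.3 102.9  44.1 -20.7] 0.02141145532528474
[224.5, 180.7, 257.1, 213.2]
sq jar rim top [560.6  13.   76.   75.9  68.7] 222 0.07478071886045819
t 9.25 pos [0.4082 0.2299 0.2087] yaw_y 69.22 z [-0. -0. -1.] j7 0.6 w 0.5 f 0.0
shift [-2.788 -3.861 -0.226] turn [-0.001 -0.002  0.002]
```

```bash
python3 -m pendant '[[-0.5,-0.7,0,0,0,1.2,0],[-1.2,-1.6,0,0,0,2.4,0],[-2,-2.6,0,0,0,3.6,0],[-2.8,-3.7,0,0,0,4.8,0],[-3.6,-4.7,0,0,0,6,0],[-4.4,-5.8,0,0,0,7.2,0],[-5.2,-6.8,0,0,0,8.4,0],[-6,-7.9,0,0,0,9.6,0],[-6.6,-8.7,0,0,0,10.8,0],[-6.93,-9.12,0.1,0,0,11.1,0]]'
python3 - <<'E'
from h import *
im,P,c=look('wrist','w5')
for n,xy,zk,zf in [('square',(.570,-.3185),.120,.096),('round',(.592,-.166),.110,.086)]:
    k=knob(P,xy,zk-.006,zk+.005,.04); f=knob(P,xy,zf-.006,zf+.006,.065)
    print(n,'knob',rect(k),len(k),k[:,2].mean().round(4),'flange',rect(f))
go([.570,-.3185,.16],-19.6)
print(manip.get_obs()['joint_pos'].round(2))
E
```

```text
clock: 10.5
position: [0.5694, -0.3227, 0.2018]
ee_rot: [0.819, 0.574, -0.002, -0.0]
ft_force: [-1.0, 1.2, 0.3]
grip_width: 0.496
grasp_force: 0.0
square knob [ 571.1 -319.7   21.6   21.5   71.2] 790 0.1196 flange [ 570.9 -320.1   76.2   76.1  -19.8]
round knob [0. 0. 0. 0. 0.] 0 nan flange [ 585.8 -189.3   62.5   19.5  -20.4]
t 10.55 pos [ 0.5687 -0.3257  0.2007] yaw_y -20.13 z [-0.005 -0.003 -1.   ] j7 0.39 w 0.503 f 0.0
shift [ 0.148 -0.022  0.813] turn [-0.026  0.031 -0.066]
[-0.16  0.55  0.88  1.47 -0.42  1.32  0.39]<stdin>:5: RuntimeWarning: Mean of empty slice.
  ret = ret.dtype.type(ret / rcount)
```

View pics/w5.png

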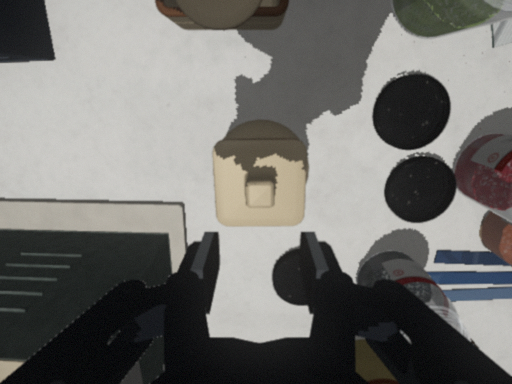

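```bash
python3 -m pendant '[[0,0,0.2,0,0,0,0],[0,0,0.5,0,0,0,0],[0,0,0.8,0,0,0,0],[0,0,0.9,0,0,0,0],[0,0,0.9,0,0,0,0],[0,0,0.9,0,0,0,0],[0,0,0.9,0,0,0,0],[0,0,0.9,0,0,0,0],[0,0,0.9,0,0,0,0],[0,0,0.9,0,0,0,0]]'
python3 - <<'E'
from h import *
im,P,c=look('wrist')
k=knob(P,(.571,-.32),.114,.126,.04); print(rect(k))
go([.571,-.3197,.114],-19.8)
E
```

```text
clock: 11.8
position: [0.5705, -0.3193, 0.1593]
ee_rot: [0.817, 0.576, 0.0, -0.0]
ft_force: [-0.4, 0.8, 0.7]
grip_width: 0.501
grasp_force: 0.0
[ 571.  -319.7   22.1   21.8   71.8]
t 11.85 pos [ 0.5704 -0.3193  0.1593] yaw_y -19.6 z [-0.  0. -1.] j7 0.41 w 0.503 f 0.0
shift [-0.003  0.013  0.905] turn [-0.    -0.001  0.025]
```

```bash
python3 -m pendant '[[0,0.01,0.4,0,0,0.02,0],[0,0.01,0.8,0,0,0.02,0],[0,0.01,0.9,0,0,0.02,0],[0,0.01,0.9,0,0,0.02,-1],[0,0.01,0.9,0,0,0.02,-1],[0,0.01,0.9,0,0,0.02,-1],[0,0.01,0.9,0,0,0.02,-1],[0,0.01,0.9,0,0,0.02,-1],[0,0.01,0.6,0,0,0.02,-1],[0,0.01,0,0,0,0.02,-1]]'
python3 - <<'E'
from h import *
go([.520,.045,.20],-21.0)
im,P,c=look('wrist')
f=knob(P,(.57,-.325),.076,.0825,.06); print('round rim',rect(f),len(f),f[:,2].mean())
im,P,c=look('top')
f=knob(P,(.57,-.325),.074,.0825,.06); print('round rim top',rect(f),len(f),f[:,2].mean())
E
```

```text
clock: 13.1
position: [0.5705, -0.3192, 0.1598]
ee_rot: [0.818, 0.575, -0.0, -0.001]
ft_force: [-0.0, 0.9, -1.1]
grip_width: 0.25
grasp_force: 42.4
t 13.1 pos [ 0.5705 -0.3192  0.1598] yaw_y -19.76 z [-0.001  0.001 -1.   ] j7 0.41 w 0.25 f 42.4
shift [ 6.514 -3.414 -0.799] turn [-0.011 -0.     0.155]
round rim [ 581.3 -294.6   53.7   12.9  -20.4] 678 0.07962583290288629
round rim top [ 566.8 -296.5   59.6   23.    10.6] 52 0.07782059385709804
```

```bash
python3 -m pendant '[[0,0,-0.4,0,0,0,-1],[0.4,-0.1,-0.8,0,0,0,-1],[1.2,-0.4,-0.8,0,0,0.1,-1],[2.0,-0.8,-0.8,0,0,0.15,-1],[2.8,-1.2,-0.8,0,0,0.15,-1],[3.5,-1.8,-0.8,0,0,0.15,-1],[4.2,-2.3,-0.8,0,0,0.15,-1],[4.4,-2.4,-0.8,0,0,0.15,-1],[4.4,-2.4,-0.8,0,0,0.15,-1],[4.4,-2.4,-0.8,0,0,0.15,-1]]'
python3 - <<'E'
from h import *
im,P,c=look('wrist','w6')
f=knob(P,(.5606,.013),.069,.080,.07); print('sq rim',rect(f),len(f),f[:,2].mean())
k=knob(P,(.5606,.013),.04,.080,.07); print('sq all',rect(k))
im,P,c=look('top')
f=knob(P,(.5606,.013),.069,.080,.07); print('sq rim top',rect(f),len(f))
f=knob(P,(.57,-.325),.074,.0825,.06); print('round rim top',rect(f),len(f),f[:,2].mean())
go([.5606,.0135,.16],-21.0)
E
```

```text
clock: 14.45
position: [0.5325, -0.0736, 0.1996]
ee_rot: [0.824, 0.566, -0.0, 0.0]
ft_force: [0.5, 0.6, -1.4]
grip_width: 0.247
grasp_force: 42.4
sq rim [561.7  12.5  76.3  76.1 -20.6] 3271 0.0753508890493118
sq all [561.7  12.5  76.3  76.1 -20.6]
sq rim top [560.8  13.   76.2  76.   68.9] 244
round rim top [ 569.9 -319.5   69.7   68.4  -65.1] 174 0.07791519384402892
t 14.55 pos [ 0.5324 -0.0735  0.1994] yaw_y -21.09 z [ 0.    -0.001 -1.   ] j7 -0.14 w 0.251 f 42.4
shift [ 1.827 -0.1    0.787] turn [ 0.002  0.004 -0.011]
```

View pics/w6.png

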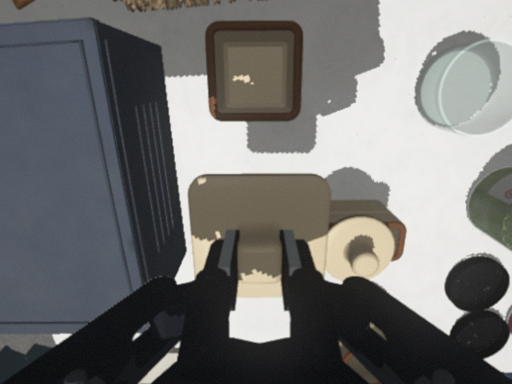

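The square jar's open mouth is at (254,72), the held square lid level at (260,235), the round lid on the oblong jar at (360,245).

```bash
python3 - <<'E'
from h import *
go([.5615,.0127,.125],-20.9)
E
python3 -m pendant '[[0.5,0,0,0,0,0,-1],[1.1,-0.05,0,0,0,0,-1],[1.6,-0.1,0.2,0,0,0,-1],[1.83,-0.11,0.6,0,0,0,-1],[1.83,-0.11,1.1,0,0,0,-1],[1.83,-0.11,1.4,0,0,0,-1],[1.83,-0.11,1.49,0,0,0,-1],[1.83,-0.11,1.49,0,0,0,-1],[1.83,-0.11,1.49,0,0,0,-1],[1.83,-0.11,1.49,0,0,0,-1]]'
python3 - <<'E'
from h import *
go([.5615,.0127,.101],-20.9)
E
```

```text
t 14.55 pos [ 0.5324 -0.0735  0.1994] yaw_y -21.09 z [ 0.    -0.001 -1.   ] j7 -0.14 w 0.251 f 42.4
shift [ 1.819 -0.078  1.487] turn [ 0.002  0.004 -0.024]
clock: 15.8
position: [0.5602, 0.0155, 0.1254]
ee_rot: [0.824, 0.567, 0.001, 0.0]
ft_force: [0.0, 0.0, -1.5]
grip_width: 0.252
grasp_force: 42.4
t 15.8 pos [0.5602 0.0155 0.1254] yaw_y -20.96 z [ 0.001  0.001 -1.   ] j7 -0.21 w 0.252 f 42.4
shift [-0.044  0.044  0.487] turn [ 0.005 -0.006 -0.008]
```

```bash
python3 -m pendant '[[-0.03,0.04,0.05,0,0,0,-1],[-0.03,0.04,0.15,0,0,0,-1],[-0.03,0.04,0.25,0,0,0,-1],[-0.03,0.04,0.35,0,0,0,-1],[-0.03,0.04,0.42,0,0,0,-1],[-0.03,0.04,0.46,0,0,0,-1],[-0.03,0.04,0.48,0,0,0,-1],[-0.03,0.04,0.49,0,0,0,-1],[-0.03,0.04,0.5,0,0,0,-1],[-0.03,0.04,0.5,0,0,0,-1]]'
python3 - <<'E'
from h import *
go([.5615,.0127,.100],-20.9)
E
```

```text
clock: 17.05
position: [0.5614, 0.0134, 0.1001]
ee_rot: [0.824, 0.567, 0.0, -0.0]
ft_force: [-3.2, 1.2, 3.9]
grip_width: 0.247
grasp_force: 43.0
t 17.05 pos [0.5614 0.0134 0.1001] yaw_y -20.96 z [ 0.  0. -1.] j7 -0.19 w 0.247 f 43.0
shift [-0.012  0.008  0.002] turn [ 0.001 -0.003 -0.007]
```

```bash
python3 -m pendant '[[0,0,0,0,0,0,-0.5],[0,0,0,0,0,0,0],[0,0,0,0,0,0,0],[0,0,-0.2,0,0,0,0],[0,0,-0.8,0,0,0,0],[-0.5,0.3,-1.3,0,0,0,0],[-1.3,0.8,-1.5,0,0,0,0],[-2.1,1.3,-1.5,0,0,0,0],[-2.9,1.75,-1.4,0,0,0,0],[-3.11,1.88,-1.2,0,0,0,0]]'
python3 - <<'E'
from h import *
im,P,c=look('wrist','w7')
k=knob(P,(.593,-.166),.105,.114,.04); f=knob(P,(.593,-.166),.080,.091,.06); print('round lid knob',rect(k),len(k),'fl',rect(f),f[:,2].mean())
im,P,c=look('top')
k=knob(P,(.5615,.0127),.101,.115,.05);f=knob(P,(.5615,.0127),.070,.09,.06);print('sq lid knob',rect(k),k[:,2].mean(),'fl',rect(f),f[:,2].mean())
go([.5933,-.1657,.104],-20.9)
E
```

```text
clock: 18.3
position: [0.5932, -0.1694, 0.1607]
ee_rot: [0.825, 0.565, 0.0, 0.001]
ft_force: [-0.4, 1.8, 0.3]
grip_width: 0.497
grasp_force: 0.0
round lid knob [ 595.  -165.5   23.4   22.9  -67.8] 995 fl [ 594.9 -165.6   68.9   68.7   69.3] 0.08640537445674353
sq lid knob [560.4  12.9  21.4  20.7  69.8] 0.10457253782074076 fl [560.4  13.1  76.1  75.8  69.3] 0.08087923945375537
t 18.4 pos [ 0.5927 -0.1667  0.1591] yaw_y -21.09 z [-0.001 -0.    -1.   ] j7 0.13 w 0.497 f 0.0
shift [0.024 0.004 1.102] turn [-0.008  0.006 -0.024]
```

View pics/w7.png

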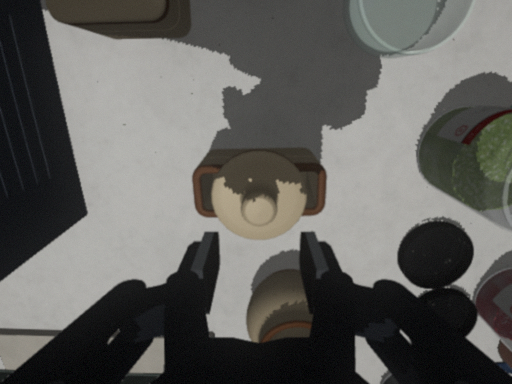

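Round lid at (258,200) on the oblong jar, centred between the fingers; square lid seated (top-view flange z 81 mm).

```bash
python3 -m pendant '[[0.04,0.04,0.4,0,0,0,0],[0.04,0.04,0.8,0,0,0,0],[0.04,0.04,1.1,0,0,0,0],[0.04,0.04,1.1,0,0,0,-1],[0.04,0.04,1.1,0,0,0,-1],[0.04,0.04,1.1,0,0,0,-1],[0.04,0.04,1.1,0,0,0,-1],[0.04,0.04,1.1,0,0,0,-1],[0.04,0.04,0.8,0,0,0,-1],[0.04,0.04,0,0,0,0,-1]]'
python3 - <<'E'
from h import *
go([.600,-.2345,.20],-20.9)
im,P,c=look('top')
f=knob(P,(.57,-.325),.074,.0825,.06); print('round rim top',rect(f),len(f),f[:,2].mean())
E
```

```text
clock: 19.65
position: [0.5952, -0.1639, 0.1598]
ee_rot: [0.824, 0.567, -0.001, -0.001]
ft_force: [0.8, -0.4, -0.8]
grip_width: 0.263
grasp_force: 39.4
t 19.65 pos [ 0.5952 -0.1639  0.1598] yaw_y -20.96 z [-0.003  0.    -1.   ] j7 0.12 w 0.263 f 39.4
shift [-1.284  0.593 -0.804] turn [-0.019  0.006 -0.007]
round rim top [ 567.5 -323.9   70.5   59.   -29.1] 144 0.07794805720614885
```

```bash
python3 -m pendant '[[-0.3,0.05,-0.4,0,0,0,-1],[-1,0.2,-0.5,0,0,0,-1],[-1.8,0.38,-0.5,0,0,0,-1],[-2.5,0.53,-0.4,0,0,0,-1],[-3.0,0.64,-0.1,0,0,0,-1],[-3.08,0.66,0.2,0,0,0,-1],[-3.08,0.66,0.5,0,0,0,-1],[-3.08,0.66,0.58,0,0,0,-1],[-3.08,0.66,0.58,0,0,0,-1],[-3.08,0.66,0.58,0,0,0,-1]]'
python3 - <<'E'
from h import *
im,P,c=look('wrist','w8')
f=knob(P,(.571,-.32),.074,.0825,.06); print('round rim wrist',rect(f),len(f)); 
f=knob(P,(.571,-.32),.03,.07,.07); print('belly',rect(f),len(f)); 
im,P,c=look('scene'); cv2.imwrite('pics/s8.png',cv2.resize(im[140:260,120:320],(800,480))[...,::-1])
go([.571,-.3195,.104],-20.9)
E
```

```text
clock: 20.95
position: [0.5722, -0.3195, 0.1314]
ee_rot: [0.824, 0.567, 0.0, 0.0]
ft_force: [0.8, 0.3, -1.5]
grip_width: 0.264
grasp_force: 39.5
round rim wrist [ 578.3 -300.6   66.9   26.5  -18.4] 1270
belly [ 576.7 -304.5   93.6   60.3  -18.2] 3934
t 21.05 pos [ 0.5721 -0.3198  0.1314] yaw_y -20.93 z [ 0.001 -0.    -1.   ] j7 0.4 w 0.262 f 39.5
shift [-0.003 -0.023  0.547] turn [ 0.006 -0.001 -0.003]
```

View pics/w8.png

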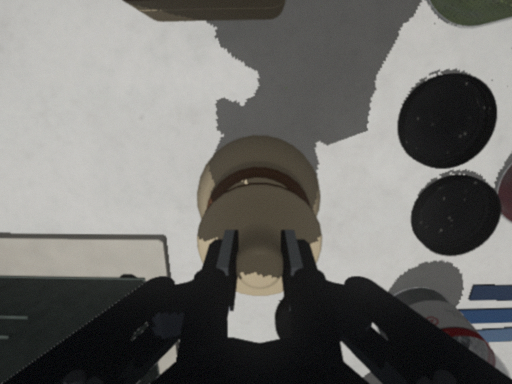

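The held round lid (260,215) hangs over the round jar's mouth (rim arc at 258,180); the jar's centre from the arcs is (0.5707,-0.3205).

```bash
python3 -m pendant '[[-0.02,-0.02,0.1,0,0,0,-1],[-0.02,-0.02,0.2,0,0,0,-1],[-0.02,-0.02,0.3,0,0,0,-1],[-0.02,-0.02,0.4,0,0,0,-1],[-0.02,-0.02,0.47,0,0,0,-1],[-0.02,-0.02,0.51,0,0,0,-1],[-0.02,-0.02,0.53,0,0,0,-1],[-0.02,-0.02,0.54,0,0,0,-1],[-0.02,-0.02,0.55,0,0,0,-1],[-0.02,-0.02,0.55,0,0,0,-1]]'
python3 - <<'E'
from h import *
go([.571,-.3195,.104],-20.9); print(manip.get_obs()['ft_force'].round(1))
E
```

```text
clock: 22.3
position: [0.5705, -0.3205, 0.1037]
ee_rot: [0.824, 0.567, 0.0, 0.0]
ft_force: [-0.9, 0.5, 3.3]
grip_width: 0.263
grasp_force: 40.0
t 22.3 pos [ 0.5705 -0.3205  0.1037] yaw_y -20.95 z [ 0.  0. -1.] j7 0.42 w 0.263 f 40.0
shift [ 0.022  0.001 -0.006] turn [ 0.002 -0.002 -0.007]
[-0.9  0.5  3.3]
```

```bash
python3 -m pendant '[[0,0,0,0,0,0,-0.5],[0,0,0,0,0,0,0],[0,0,0,0,0,0,0],[0,0,-0.2,0,0,0,0],[0,0,-0.8,0,0,0,0],[0,0,-1.5,0,0,0,0],[0.3,-0.2,-2.1,0,0,0,0],[0.9,-0.6,-2.2,0,0,-1,0],[1.6,-1.2,-2.2,0,0,-2.2,0],[2.4,-1.9,-2.2,0,0,-3.4,0]]'
python3 - <<'E'
from h import *
im,P,c=look('wrist','w9')
for n,xy,zk,zf in [('round',(.571,-.32),.110,.086)]:
    k=knob(P,xy,zk-.006,zk+.005,.04); f=knob(P,xy,zf-.006,zf+.006,.05); print(n,'knob',rect(k),len(k),k[:,2].mean().round(4),'fl',rect(f),f[:,2].mean())
f=knob(P,(.593,-.166),.064,.075,.075); print('obl rim wrist',rect(f),len(f),f[:,2].mean())
im,P,c=look('top')
k=knob(P,(.571,-.32),.104,.115,.04); f=knob(P,(.571,-.32),.080,.090,.05); print('top round',rect(k),k[:,2].mean(),rect(f),f[:,2].mean())
f=knob(P,(.593,-.166),.064,.075,.075); print('obl rim top',rect(f),len(f),f[:,2].mean())
go([.4086,.2304,.20],68.9)
E
```

```text
clock: 23.55
position: [0.5242, -0.1738, 0.2139]
ee_rot: [0.666, 0.746, 0.0, 0.001]
ft_force: [0.4, 1.3, -0.4]
grip_width: 0.501
grasp_force: 0.0
round knob [ 568.9 -318.5   23.3   16.    13.4] 322 0.1089 fl [ 566.1 -319.9   64.2   62.4  -75.2] 0.08628108205647075
obl rim wrist [ 594.8 -167.   104.    44.4  -20.5] 2055 0.06946261356046018
top round [0. 0. 0. 0. 0.] nan [0. 0. 0. 0. 0.] nan
obl rim top [ 594.8 -164.   104.7   40.3  -22.8] 147 0.06841691134515511
t 23.65 pos [ 0.5243 -0.1689  0.2136] yaw_y 6.87 z [ 0.     0.004 -1.   ] j7 0.51 w 0.504 f 0.0
shift [ 8.205 -1.342  0.303] turn [ 0.02  -0.022 -7.754]<stdin>:7: RuntimeWarning: Mean of empty slice.
  ret = ret.dtype.type(ret / rcount)
```

```bash
python3 -m pendant '[[0.7,-0.1,0,0,0,-1,0],[1.8,-0.3,0,0,0,-2.1,0],[2.9,-0.5,0,0,0,-3.2,0],[4,-0.7,0,0,0,-4.3,0],[5.1,-0.85,0,0,0,-5.4,0],[6.2,-1,0,0,0,-6.5,0],[7.2,-1.2,0,0,0,-7.4,0],[8.0,-1.34,0.3,0,0,-7.75,0],[8.1,-1.34,1,0,0,-7.75,0],[8.1,-1.34,1.8,0,0,-7.75,0]]'
python3 - <<'E'
from h import *
im,P,c=look('top')
k=knob(P,(.571,-.32),.104,.115,.04); f=knob(P,(.571,-.32),.080,.090,.05); print('top round',rect(k),k[:,2].mean(),rect(f),f[:,2].mean())
f=knob(P,(.593,-.166),.064,.075,.075); print('obl rim top',rect(f),len(f),f[:,2].mean())
im,P,c=look('wrist','w10')
k=knob(P,(.408,.23),.040,.050,.06);print('knob',rect(k),k.mean(0).round(4)); f=knob(P,(.408,.23),.016,.026,.065);print('fl',rect(f),f[:,2].mean())
go([.4086,.2304,.039],68.9)
E
```

```text
clock: 24.9
position: [0.4147, 0.2216, 0.1233]
ee_rot: [0.189, 0.982, 0.001, 0.001]
ft_force: [-0.5, -0.2, -1.0]
grip_width: 0.501
grasp_force: 0.0
top round [ 568.4 -322.    23.1   21.6  -44.8] 0.1077222071757713 [ 568.8 -320.7   69.2   68.2  -43.4] 0.08484353545596539
obl rim top [ 593.8 -166.7  103.2   44.1  -19.9] 224 0.06850996641177019
knob [408.4 230.1  43.3  15.8 -20.4] [0.4072 0.2306 0.0447]
fl [408.9 230.  104.1  44.2 -20.8] 0.021380153190779783
t 25.0 pos [0.4125 0.2192 0.1206] yaw_y 68.18 z [-0.004 -0.004 -1.   ] j7 0.65 w 0.501 f 0.0
shift [0.152 0.187 1.631] turn [-0.037 -0.017 -0.09 ]
```

```bash
python3 -m pendant '[[0.1,0.15,0,0,0,-0.05,0],[0.15,0.18,0.2,0,0,-0.1,0],[0.15,0.18,0.4,0,0,-0.1,0],[0.15,0.18,0.6,0,0,-0.1,0],[0.15,0.18,0.8,0,0,-0.1,0],[0.15,0.18,0.8,0,0,-0.1,0],[0.15,0.18,0.8,0,0,-0.1,0],[0.15,0.18,0.8,0,0,-0.1,0],[0.15,0.18,0.8,0,0,-0.1,0],[0.15,0.18,0.8,0,0,-0.1,0]]'
python3 - <<'E'
from h import *
go([.4087,.2302,.039],69.1)
E
```

```text
clock: 26.25
position: [0.4104, 0.2321, 0.0835]
ee_rot: [0.182, 0.983, 0.0, 0.0]
ft_force: [-0.6, 1.5, 0.4]
grip_width: 0.499
grasp_force: 0.0
t 26.25 pos [0.4104 0.2321 0.0835] yaw_y 69.05 z [ 0.  0. -1.] j7 0.67 w 0.499 f 0.0
shift [ 0.018 -0.049  0.889] turn [ 0.003  0.    -0.006]
```

```bash
python3 -m pendant '[[0.02,-0.05,0.3,0,0,0,0],[0.02,-0.05,0.7,0,0,0,0],[0.02,-0.05,0.89,0,0,0,0],[0.02,-0.05,0.89,0,0,0,0],[0.02,-0.05,0.89,0,0,0,-1],[0.02,-0.05,0.89,0,0,0,-1],[0.02,-0.05,0.89,0,0,0,-1],[0.02,-0.05,0.89,0,0,0,-1],[0.02,-0.05,0.89,0,0,0,-1],[0.02,-0.05,0.89,0,0,0,-1]]'
python3 - <<'E'
from h import *
go([.575,-.112,.19],69.5)
E
```

```text
clock: 27.5
position: [0.409, 0.2303, 0.0394]
ee_rot: [0.182, 0.983, 0.0, 0.0]
ft_force: [-0.4, -0.6, 6.6]
grip_width: 0.176
grasp_force: 41.0
t 27.5 pos [0.409  0.2303 0.0394] yaw_y 69.04 z [ 0.001  0.001 -1.   ] j7 0.7 w 0.176 f 41.0
shift [-5.551 -5.203 -3.015] turn [ 0.008  0.003 -0.057]
```

```bash
python3 -m pendant '[[0,0,-0.4,0,0,0,-1],[0,0,-1.4,0,0,0,-1],[-0.3,-0.3,-2.4,0,0,0,-1],[-1.1,-1.1,-3,0,0,0,-1],[-2,-1.9,-3,0,0,0,-1],[-2.9,-2.8,-3,0,0,-0.05,-1],[-3.8,-3.7,-3,0,0,-0.05,-1],[-4.7,-4.5,-3,0,0,-0.05,-1],[-5.4,-5.2,-3,0,0,-0.05,-1],[-5.55,-5.35,-3,0,0,-0.05,-1]]'
python3 - <<'E'
from h import *
im,P,c=look('wrist','w11')
f=knob(P,(.5948,-.167),.064,.075,.075); print('obl rim wrist',rect(f),len(f),f[:,2].mean())
go([.5948,-.167,.122],69.5)
E
```

```text
clock: 28.75
position: [0.572, -0.1229, 0.1885]
ee_rot: [0.181, 0.984, -0.001, -0.0]
ft_force: [-0.7, 0.4, -0.8]
grip_width: 0.176
grasp_force: 39.9
obl rim wrist [ 586.4 -182.1  100.9   16.8  -26.7] 933 0.06942138908395008
t 28.8 pos [ 0.5721 -0.1221  0.1884] yaw_y 69.23 z [-0.001 -0.002 -1.   ] j7 1.54 w 0.175 f 39.9
shift [-0.743 -0.676  1.33 ] turn [-0.012  0.    -0.033]
```

View pics/w11.png

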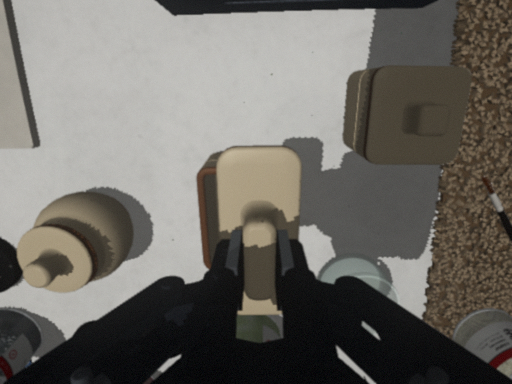

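The held oblong lid (258,210) is over the oblong jar's edge (205,200); the square lid (420,115) and round lid (55,258) sit on their jars.

```bash
python3 -m pendant '[[-0.3,-0.25,0,0,0,0,-1],[-0.7,-0.6,0.1,0,0,-0.03,-1],[-0.75,-0.67,0.5,0,0,-0.03,-1],[-0.75,-0.67,0.9,0,0,-0.03,-1],[-0.75,-0.67,1.2,0,0,-0.03,-1],[-0.75,-0.67,1.33,0,0,-0.03,-1],[-0.75,-0.67,1.33,0,0,-0.03,-1],[-0.75,-0.67,1.33,0,0,-0.03,-1],[-0.75,-0.67,1.33,0,0,-0.03,-1],[-0.75,-0.67,1.33,0,0,-0.03,-1]]'
python3 - <<'E'
from h import *
go([.5948,-.167,.0945],69.5)
E
```

```text
clock: 30.05
position: [0.5956, -0.1636, 0.1227]
ee_rot: [0.176, 0.984, 0.0, 0.0]
ft_force: [-0.5, -0.5, -0.6]
grip_width: 0.176
grasp_force: 40.0
t 30.05 pos [ 0.5956 -0.1636  0.1227] yaw_y 69.68 z [ 0.001  0.    -1.   ] j7 1.67 w 0.176 f 40.0
shift [-0.009 -0.069  0.563] turn [0.002 0.004 0.023]
```

```bash
python3 -m pendant '[[-0.01,-0.07,0,0,0,0.02,-1],[-0.01,-0.07,0.1,0,0,0.02,-1],[-0.01,-0.07,0.22,0,0,0.02,-1],[-0.01,-0.07,0.34,0,0,0.02,-1],[-0.01,-0.07,0.44,0,0,0.02,-1],[-0.01,-0.07,0.51,0,0,0.02,-1],[-0.01,-0.07,0.54,0,0,0.02,-1],[-0.01,-0.07,0.56,0,0,0.02,-1],[-0.01,-0.07,0.57,0,0,0.02,-1],[-0.01,-0.07,0.57,0,0,0.02,-1]]'
python3 - <<'E'
from h import *
go([.5948,-.167,.0945],69.5); print(manip.get_obs()['ft_force'].round(1))
E
```

```text
clock: 31.3
position: [0.5946, -0.167, 0.0945]
ee_rot: [0.178, 0.984, 0.0, 0.0]
ft_force: [-3.0, 0.6, 6.6]
grip_width: 0.181
grasp_force: 40.8
t 31.3 pos [ 0.5946 -0.167   0.0945] yaw_y 69.52 z [ 0.     0.001 -1.   ] j7 1.69 w 0.181 f 40.8
shift [-0.003  0.002  0.001] turn [0.004 0.    0.002]
[-3.   0.6  6.6]
```

Contact at the expected height; release, rise and back off toward the robot's left.

```bash
python3 -m pendant '[[0,0,0,0,0,0,-0.5],[0,0,0,0,0,0,0],[0,0,0,0,0,0,0],[0,0,0,0,0,0,0],[0,0,-0.3,0,0,0,0],[0,0,-1,0,0,0,0],[0,0,-2,0,0,0,0],[0.6,0.5,-3,0,0,0,0],[1.2,1.1,-4,0,0,0,0],[1.5,1.6,-4.6,0,0,0,0]]'
python3 -m pendant '[[0,0,-0.2,0,0,0,0],[0,0,-0.4,0,0,0,0],[0,0,-0.4,0,0,0,0],[0,0,-0.4,0,0,0,0],[0,0,-0.4,0,0,0,0],[0,0,-0.4,0,0,0,0],[0,0,-0.4,0,0,0,0],[0,0,-0.4,0,0,0,0],[0,0,-0.4,0,0,0,0],[0,0,-0.4,0,0,0,0]]'
python3 - <<'E'
from h import *
ims=[]
for cam in ['wrist','top','scene']:
    im,P,c=look(cam); ims.append(im)
    for n,xy,zf in [('round',(.570,-.3205),.086),('square',(.561,.0128),.082),('oblong',(.5948,-.167),.076)]:
        k=knob(P,xy,zf+.018,zf+.030,.05); f=knob(P,xy,zf-.005,zf+.005,.065); b=knob(P,xy,zf-.035,zf-.009,.065)
        if len(k)>9 and len(f)>9: 
            A=np.c_[f[:,:2]-f[:,:2].mean(0),np.ones(len(f))]; s=np.linalg.lstsq(A,f[:,2],rcond=None)[0]
            print(cam,n,'knob',rect(k),k[:,2].mean().round(4),'fl',rect(f),f[:,2].mean().round(4),'slope',s[:2].round(3))
    for t in ['glass_bowl','frit_jar']:
        if cam!='wrist':
            r=manip.trace(t,cam)
            if r: q=P[r[0]['pixels']]; print(cam,t,r[0]['box'],np.nanmedian(q,0).round(3))
cv2.imwrite('pics/f.png',np.vstack([ims[0],cv2.resize(ims[2][120:260,120:307],(512,384))])[::1,:,::-1][:,:][::1]) 
i=cv2.imread('pics/f.png'); cv2.imwrite('pics/f.png',cv2.resize(i,(400,600)))
E
```

```text
clock: 32.55
position: [0.5518, -0.0653, 0.3272]
ee_rot: [0.178, 0.984, 0.001, 0.001]
ft_force: [0.7, 0.6, -0.8]
grip_width: 0.5
grasp_force: 0.0
clock: 33.8
position: [0.5524, -0.0658, 0.3438]
ee_rot: [0.178, 0.984, 0.0, 0.0]
ft_force: [-0.2, -0.9, 0.2]
grip_width: 0.504
grasp_force: 0.0
wrist round knob [ 569.3 -321.2   23.4   23.    14.4] 0.1093 fl [ 569.5 -321.9   69.6   69.1  -70.7] 0.0862 slope [ 0.005 -0.013]
wrist square knob [561.4  12.8  21.2  20.8 -21.3] 0.1057 fl [561.2  13.1  75.4  74.8  69.5] 0.0824 slope [ 0.001 -0.001]
wrist oblong knob [ 594.6 -166.4   43.8   16.2  -20.7] 0.0997 fl [ 594.3 -166.5  102.2   44.6  -20.3] 0.0765 slope [-0.    -0.005]
top round knob [ 568.3 -321.1   24.    21.3  -48.8] 0.1083 fl [ 568.8 -320.8   68.9   67.2   89.6] 0.0851 slope [0.002 0.005]
top square knob [560.2  12.7  21.3  20.6  66.9] 0.1044 fl [560.6  13.2  75.8  75.4 -19.7] 0.0813 slope [0.    0.003]
top glass_bowl [257.3, 115.0, 282.7, 137.4] [ 0.781 -0.055  0.036]
top frit_jar [303.1, 100.5, 341.6, 131.4] [ 0.789 -0.22   0.065]
scene round knob [ 570.6 -320.7   26.8   20.8  -14.7] 0.1089 fl [ 575.4 -320.5   68.1   66.4  -71.7] 0.0865 slope [-0.005 -0.019]
scene square knob [566.6  13.1  25.1  23.2 -18.5] 0.105 fl [563.   12.6  82.8  81.7 -22. ] 0.0818 slope [-0.024 -0.005]
scene oblong knob [ 598.2 -164.4   43.6   19.9  -15.8] 0.0991 fl [ 599.  -163.9  104.1   47.3  -19.7] 0.0761 slope [-0.021 -0.032]
scene glass_bowl [208.1, 213.4, 235.6, 241.3] [ 0.762 -0.072  0.03 ]
scene frit_jar [157.6, 190.0, 190.8, 241.5] [ 0.814 -0.206  0.081]
```

View pics/f.png

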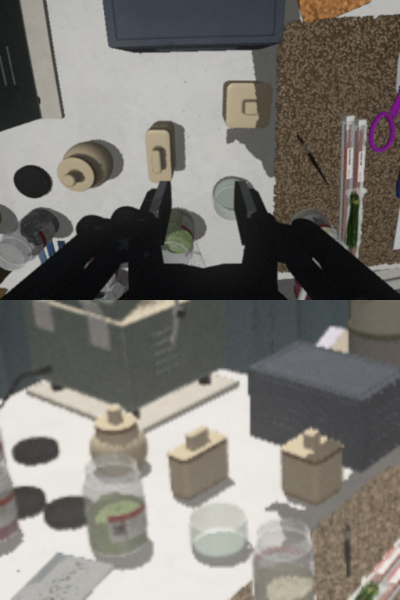

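The picture shows all three lids flat on their own jars (round 85,165; oblong 160,152; square 247,104 in the upper half). The bowl and the frit jar are unmoved.

```bash
python3 -c "
from workcell import manip; print(manip.hand_in())"
```

```text
the job is handed in; nothing more can be done
None
```

All three lids are seated on their own jars, with flange heights and positions matching in the final camera views; the glassware stands where it was, and the job was handed in at about 34 s (the hand-in returned no verdict).

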